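# Swab into the sample vial, then hold the reader's lid open

## Robot

A 6-joint arm with a two-finger parallel gripper is mounted at the origin on the work surface. World frame = base frame: x ahead of the robot, y to its left, z up, the work surface at z = 0. Lengths are in mm, angles in degrees, forces in N, time in s.
With the tool pointing down it reaches from about 375 to 975 mm from the base axis. Payload 3.8 kg.
Tool frame: the origin (TCP) lies midway between the tips of the shut fingers; the grasp point (between the pads) lies bot.tcp_to_grasp behind it (bot.tcp_to_grasp is the distance from the TCP to the grasp point, in mm); z points along the fingers, y is the line along which they close (so a half turn about z gives the same grasp; the last joint's range is limited). The gripper opens to 88 mm and grips with 3 to 60 N. Pads are 18 mm wide; open, the fingers measure 123 mm over their backs; the gripper's body (75 mm by 187 mm) begins 45 mm behind the grasp point.
Start: joints at [73.115, 15.12, 91.902, -0, 72.978, -2.114], TCP at [172.092, 652.689, 238.706] pointing down, gripper open.
Joint ranges: [-150.88, 150.88], [-54.13, 125.18], [17.81, 147.31], [-75.09, 255.09], [0, 152.58], [-146.25, 146.25]. Speed limits (degrees/s): [147.25, 147.25, 180, 180, 180, 180].

## Interface

Orientations are given as a 3x3 rotation matrix whose columns are the frame's x, y, z axes.
In Python, from cell import monitor, viewer, bot gives the robot as it stands.
- The arm moves only by the shell command python3 -m pendant 'ROWS'. ROWS is JSON, a list of rows, each a list of 3 entries, a list of its own where there are three numbers: the closure, from -1 (fully open) to 1 (shut), then the shift along the tool's x, y, z scaled (see below), then the turn, a rotation vector about the tool's x, y, z scaled (see below). In form: [[fingers, [x, y, z], [rx, ry, rz]], ...]. A call has 1 to 20 rows; each row shifts and turns the commanded pose from where the row before left it, along the tool's axes as they then stand; what a row does not reach is not made up. The controller multiplies each number of a shift by 0.4 m and each number of a turn by 2 rad. A row lasts 1/10 s, in which the tool goes at most 50 mm and 8.59 degrees, less where a joint would pass 70% of its speed; a pose out of reach is approached as far as the arm can. A call with a number of a shift or a turn outside -1 to 1 is refused whole. A call with a gripper value outside its range is refused whole. The fingers move at their own pace and stop on an object; the grip force is fixed at half the most. Time passes only in rows, so rows that do not move let the fingers close. It gives the time, the measured TCP pose, the force, the opening and the grip force at its end, in the units of the state.
- monitor.get_state(): the state, without advancing time (a new reading comes with each control period).
- viewer.grab_frame(name): name is "scene" or "top" or "wrist"; returns a dict with "image" (384x512x3 uint8, red, green, blue), "fx", "fy", "cx", "cy" (pixels), "dist" ([k1, k2, p1, p2, k3] as OpenCV has them; the pictures are not rectified), "eye" and "attitude" of the camera in the world. Camera axes: x right, y down, z forward; pixel columns grow to the right and rows downward; lengths in mm; the calibration is good to about 2 mm. A picture is of the moment at which its call begins. There is no depth.
- bot.sign_off(): hands the job in; it is judged then, once.
The state is a dict: "time_s": time; "joint_positions": joint angles; "joint_velocities": joint speeds; "effort": joint torques, N m; "tcp_pos": TCP position; "tcp_rot": TCP orientation; "contact_force": force on the tool from outside, world axes, zero at the start; "wrist_torque": the same for the moment, N m; "width": finger opening in mm; "finger_force": force on a finger pad.
Only numpy, scipy, OpenCV 4.12 (cv2) and the standard library are available. Lean on these libraries where they do the work, as an engineer would, in place of code of your own. Each camera call takes 0.05 s, during which the arm holds its last target. There are 200 camera calls.

## Task

Push the residue swab down into the open vial of the rack until its black cap sits on the vial's rim, and let go of it. Then lift the lid of the residue reader by its bar and hold it open at 50 degrees so that a colleague can load the sample: the lid springs shut by itself, so finish while still holding it there with the fingers. Leave the casting, the steel test block and the jar where they are.

Things in the scene. Friction and masses are not known exactly. Their poses are not given: they have to be found in the camera images.
- swab: loose swab, about 25 g: white rigid rod 6 mm thick and 60 mm long with tapered tip, under a black round cap 16 mm in diameter and 36 mm tall (grip it there). Origin at the rod's tip; z runs up the rod: cap from z = 60 to 96 mm. Starts upright in the stand, cap underside on the stand's top; lift it over 60 mm to free it
- swab_cap (a point): centre of the underside of the swab's cap, 60 mm above the rod's tip
- stand: fixed plain grey block 50 x 50 x 68 mm high with one upright hole 9 mm wide and 63 mm deep in the middle of its top, in which the swab starts. Origin at the centre of its underside. Stand and rack may trade places
- rack: fixed aluminium vial rack, 60 mm along its x, 130 mm along its y. In the middle stands the open white vial: outside 22 mm, bore 11 mm, rim 84 mm above the table, 66 mm deep. At y = +42 and -42 mm two shorter vials shut with grey caps, tops 70 mm above the table. Origin at the centre of its underside
- vial_mouth (a point): centre of the open vial's mouth, level with its rim; the swab is home when its cap's underside sits here
- reader: fixed residue reader: white box 200 x 200 x 110 mm high, open on top under a hinged grey lid. Origin at the centre of its underside; -x is its front (faces the robot, apart from its yaw), where the lid's bar is; the hinge runs along its y at the rear
- lid (a joint): opening angle of the reader's lid in rad: 0 shut (level), 0.873 = 50 degrees, stop at 1.6. The lid (200 x 200 x 10 mm, about 0.35 kg) is pulled shut by its weight and a spring; about 3 to 4 N at the bar, square to the lid, holds it anywhere. It falls shut when let go
- lid_bar (a point): middle of the lid's round steel bar, 10 mm thick, 110 mm long, parallel to the hinge, on two end arms 40 mm in front of the lid's edge (a finger fits behind). 240 mm from the hinge and level with it when shut (115 mm above the table). At angle a it is 240 cos a in front of the hinge and 240 sin a above it. It can turn between pinching finger pads
- lid_hinge (a point): middle of the lid's hinge line, fixed: 100 mm behind the reader's centre, 115 mm above the table
- casting: bystander: dark square machined casting 75 x 75 mm, 76 mm tall, loose. Origin at the centre of its underside
- test_block: bystander: bright steel disc 64 mm in diameter, 16 mm thick, loose. Origin at the centre of its underside
- jar: bystander: white jar 56 mm in diameter, 75 mm tall, with black cap, loose. Origin at the centre of its underside
There are look-alikes about, which are no part of the job. Of the things that look like the rack, take the one that is farthest from the robot's base at the start.

How it is judged:
By the outcome, as a careful person would: the job done as asked, in the order asked, and still so for the second after the job is handed in, while the arm keeps its last pose, push and grip.
It also fails if it takes over 58 s, if anything falls off the work surface, if the arm or the gripper's body presses on something with over 40 N, if the wrist force passes 120 N, or if a joint passes its speed limit or range.

## Working session

There is one attempt and no reset: what is moved stays moved. The work goes in short steps, Python scripts to look and compute and a shell command to move; the robot and the scene stay as the last step left them, time stands still between calls to the robot, and variables do not carry over. Pictures are saved under pics/ and viewed, at most 10 in all, crops included, and the job is handed in when it is done.

```bash
mkdir -p pics; python3 - <<'E'
from cell import monitor, viewer, bot
import cv2,numpy as np
s=monitor.get_state(); print(s['time_s'],s['tcp_rot'],s['width'],bot.tcp_to_grasp)
for n in('scene','top','wrist'):
    f=viewer.grab_frame(n); cv2.imwrite(f'pics/{n}0.png',f['image'][:,:,::-1]); print(n,f['fx'],f['eye'],np.round(f['attitude'],3).tolist(),f['dist'])
a=cv2.imread('pics/scene0.png');b=cv2.imread('pics/top0.png')
E
```

```text
0.0 [[-9.66956636e-01  2.54940144e-01 -6.21971807e-04]
 [ 2.54940890e-01  9.66954483e-01 -2.04224414e-03]
 [ 8.07684112e-05 -2.13332757e-03 -9.99997721e-01]] 87.9841235029961 18.700000000000003
scene 375.7201885437164 [1069.10380038 -160.09910606  802.33598345] [[0.375, 0.7, -0.608], [0.927, -0.293, 0.235], [-0.013, -0.651, -0.759]] [0.03564045 0.         0.         0.         0.        ]
top 350.7436477095637 [ 411.32569367   61.37671243 1252.05413975] [[0.009, -0.998, 0.069], [-1.0, -0.008, 0.013], [-0.012, -0.069, -0.998]] [-0.0166518  0.         0.         0.         0.       ]
wrist 269.92922723966814 [109.41073125 668.15840549 382.90982919] [[0.255, 0.935, 0.247], [0.967, -0.245, -0.068], [-0.003, 0.256, -0.967]] [-0.01882963  0.          0.          0.          0.        ]
```

View pics/top0.png

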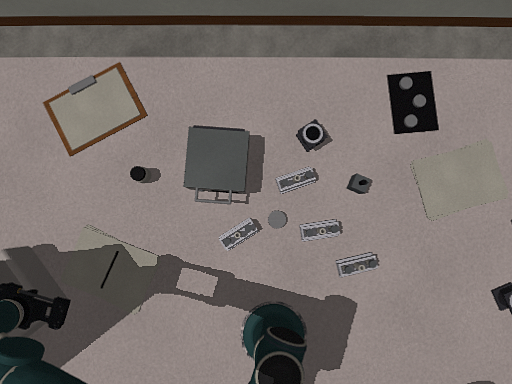

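View pics/scene0.png

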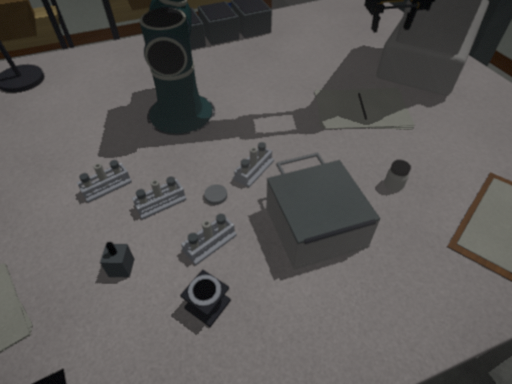

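The top view shows the farthest rack at (297,180), the stand with the swab at (360,184), the reader at (217,158) with its bar at (213,197), the casting at (313,135), the disc at (278,219) and the jar at (140,173). The other three racks are closer to the base. Next I enlarge the crops.

```bash
python3 - <<'E'
import cv2,numpy as np
a=cv2.imread('pics/scene0.png');b=cv2.imread('pics/top0.png')
def c(im,x,y,w,h,k=5): 
    return cv2.convertScaleAbs(cv2.resize(im[y:y+h,x:x+w],None,fx=k,fy=k,interpolation=cv2.INTER_CUBIC),alpha=1.5)
# top: stand+rack (270..380,155..205); reader bar (180..260,120..210)
T=np.vstack([c(b,270,150,110,55,7)[:, :770]]); 
S=np.hstack([c(a,95,230,55,55,7),c(a,180,208,55,55,7)])
cv2.imwrite('pics/c1.png',np.vstack([T,np.zeros((5,770,3),np.uint8),S[:210*10]])[:790:1]); 
im=np.vstack([T,S]);print(im.shape)
im=np.vstack([c(b,270,155,110,50,7)[:,:770],c(a,95,232,55,35,7)[:, :385].repeat(1,0) if 0 else np.hstack([c(a,95,235,55,33,7),c(a,180,212,55,33,7)])])
cv2.imwrite('pics/c1.png',im);print(im.shape)
im=np.hstack([c(b,180,120,80,90,5),c(a,262,145,78,90,5)]);cv2.imwrite('pics/c2.png',im);print(im.shape)
E
```

```text
(770, 770, 3)
(581, 770, 3)
(450, 790, 3)
```

View pics/c1.png

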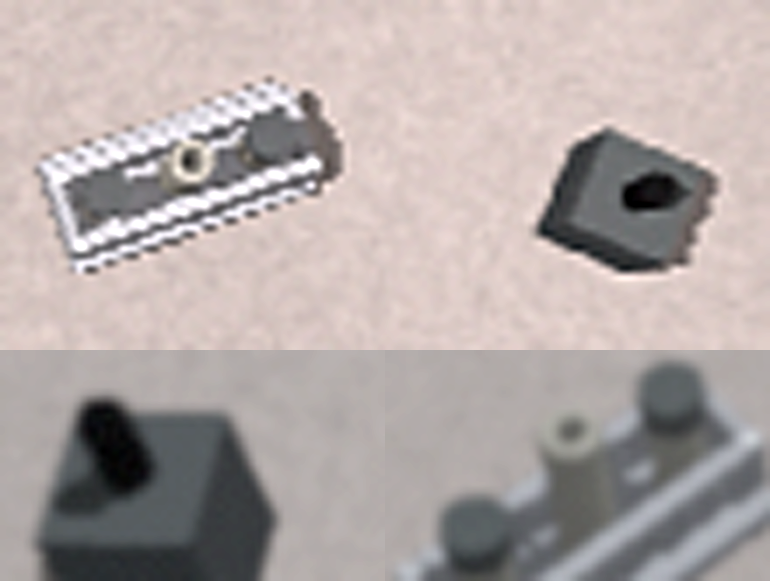

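View pics/c2.png

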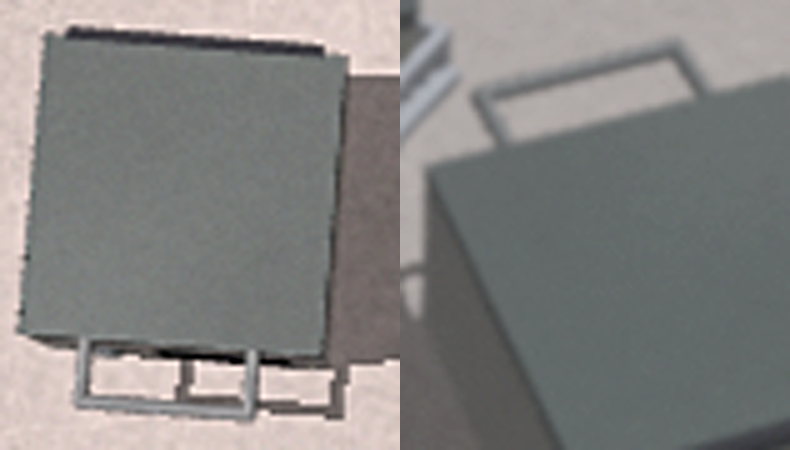

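```bash
cat > h.py <<'E'
from cell import monitor, viewer, bot
import cv2,numpy as np
def ray(f,p):
    K=np.array([[f['fx'],0,f['cx']],[0,f['fy'],f['cy']],[0,0,1]])
    u=cv2.undistortPoints(np.array([[p]],float),K,np.array(f['dist'])).ravel()
    d=np.array(f['attitude'])@[u[0],u[1],1]; return np.array(f['eye']),d/np.linalg.norm(d)
def onz(f,p,z):
    e,d=ray(f,p); return e+d*(z-e[2])/d[2]
def tri(*fp):
    A=0;b=0;R=[]
    for f,p in fp:
        e,d=ray(f,p);M=np.eye(3)-np.outer(d,d);A=A+M;b=b+M@e;R.append((e,d,M))
    x=np.linalg.solve(A,b); return x.round(1),[round(float(np.linalg.norm(M@(x-e))),1) for e,d,M in R]
def cp(off,k,p): return (off[0]+(p[0]+.5)/k-.5, off[1]+(p[1]+.5)/k-.5)
def proj(f,X):
    R=np.array(f['attitude']);K=np.array([[f['fx'],0,f['cx']],[0,f['fy'],f['cy']],[0,0,1]])
    q=R.T@(np.array(X,float)-f['eye']);return cv2.projectPoints(q.reshape(1,1,3),np.zeros(3),np.zeros(3),K,np.array(f['dist']))[0].ravel()
E
python3 - <<'E'
from h import *
t=viewer.grab_frame('top');s=viewer.grab_frame('scene')
T=lambda p:cp((270,155),7,p);T2=lambda p:cp((180,120),5,p)
print('mouth',tri((t,T((190,160))),(s,cp((180,212),7,(188,80)))))
print('captop',tri((t,T((658,189))),(s,cp((95,235),7,(101,62)))))
print('capbase',tri((t,T((640,195))),(s,cp((95,235),7,(133,132)))), onz(t,T((640,195)),68))
print('barL',tri((t,T2((78,402))),(s,cp((262,145),5,(80,98)))))
print('barR',tri((t,T2((250,414))),(s,cp((262,145),5,(280,45)))))
print('rackcaps',onz(t,T((270,140)),70),onz(t,T((97,200)),70))
print('lid corners',[onz(t,T2(p),120).round(0) for p in((48,35),(347,57),(20,332),(322,355))])
print('others disc,jar,casting',onz(t,(278,219),16),onz(t,(138,173),75),onz(t,(313,133),76))
print('stand corners',[onz(t,T(p),68).round(0) for p in((608,130),(717,182))])
E
```

```text
mouth (array([544. , -71.2,  85.6]), [0.2, 0.2])
captop (array([ 529.7, -287.2,  106.7]), [0.5, 0.5])
capbase (array([ 530.8, -289.4,   68.2]), [1.4, 1.4]) [ 530.65928012 -290.83166782   68.        ]
barL (array([449.7, 212.8,  98.4]), [53.0, 53.0])
barR (array([481.3, 190. , 160. ]), [50.8, 50.8])
rackcaps [ 555.71831549 -111.86527723   70.        ] [525.89873362 -28.33733986  70.        ]
lid corners [array([705., 286., 120.]), array([692.,  89., 120.]), array([509., 299., 120.]), array([496., 103., 120.])]
others disc,jar,casting [404.51536368 -13.77794615  16.        ] [556.13712925 465.48710326  75.        ] [ 697.2299683  -127.81438414   76.        ]
stand corners [array([ 562., -276.,   68.]), array([ 537., -328.,   68.])]
```

```bash
python3 -m pendant '[[-1,[-0.06,0,0],[0,0,0.018]],[-1,[-0.1,0,0],[0,0,0.031]],[-1,[-0.12,0,0],[0,0,0.036]],[-1,[-0.12,0,0],[0,0,0.036]],[-1,[-0.12,0,0],[0,0,0.036]],[-1,[-0.12,0,0],[0,0,0.036]],[-1,[-0.12,0,0],[0,0,0.036]],[-1,[-0.12,0,0],[0,0,0.036]],[-1,[-0.12,0,0],[0,0,0.036]],[-1,[-0.12,0,0],[0,0,0.036]],[-1,[-0.12,0,0],[0,0,0.036]],[-1,[-0.12,0,0],[0,0,0.036]],[-1,[-0.12,0,0],[0,0,0.036]],[-1,[-0.12,0,0],[0,0,0.036]],[-1,[-0.12,0,0],[0,0,0.036]],[-1,[-0.12,0,0],[0,0,0.036]],[-1,[-0.12,0,0],[0,0,0.036]],[-1,[-0.1,0,0],[0,0,0.031]],[-1,[-0.06,0,0],[0,0,0.02]],[-1,[0,0,0],[0,0,0]]]'
cat > go.py <<'E'
# relative move: tool-frame shift (in units of 0.4 m) and yaw to target TCP & tool-y angle
from h import *
import sys
from scipy.spatial.transform import Rotation as Ro
def rel(target,ang=None):
    s=monitor.get_state();R=np.array(s['tcp_rot']);d=np.array(target)-s['tcp_pos']
    if ang is None: ang=np.degrees(np.arctan2(R[1,1],R[0,1]))
    a=np.radians(ang);y=np.array([np.cos(a),np.sin(a),0]);z=np.array([0,0,-1.]);Rt=np.c_[np.cross(y,z),y,z]
    print('t',s['time_s'],'tcp',np.round(s['tcp_pos'],1),'w',round(s['width'],1),'F',np.round(s['contact_force'],1),
     '\n shift/0.4m now-frame',(R.T@d/400).round(4),'target-frame',(Rt.T@d/400).round(4),'turn/2',(Ro.from_matrix(R.T@Rt).as_rotvec()/2).round(4))
E
python3 - <<'E'
from go import *
rel((530,-288,240),-3.8)
t=viewer.grab_frame('top');s=viewer.grab_frame('scene')
T2=lambda p:cp((180,120),5,p)
print('barL',tri((t,T2((78,402))),(s,cp((262,145),5,(280,45)))))
print('barR',tri((t,T2((250,414))),(s,cp((262,145),5,(80,98)))))
E
```

```text
time_s: 2.25
tcp_pos: [688.4, 48.1, 238.4]
tcp_rot: [[-0.028, 1.0, -0.0], [1.0, 0.028, -0.001], [-0.001, -0.0, -1.0]]
contact_force: [-0.2, 0.9, -0.5]
width: 88.4
finger_force: 0.0
t 2.25 tcp [688.4  48.1 238.4] w 88.4 F [-0.2  0.9 -0.5] 
 shift/0.4m now-frame [-0.8287 -0.4196 -0.0029] target-frame [-0.8647 -0.3394 -0.0039] turn/2 [-0.0002  0.0005  0.0473]
barL (array([464.5, 262.1, 116.7]), [0.9, 0.9])
barR (array([457.7, 150.3, 114.8]), [0.9, 0.9])
```

```bash
python3 -m pendant '[[-1,[-0.05,-0.02,0],[0,0,0.024]],[-1,[-0.09,-0.036,0],[0,0,0.0235]],[-1,[-0.11,-0.043,0],[0,0,0]],[-1,[-0.11,-0.043,0],[0,0,0]],[-1,[-0.11,-0.043,0],[0,0,0]],[-1,[-0.11,-0.043,0],[0,0,0]],[-1,[-0.11,-0.043,0],[0,0,0]],[-1,[-0.09,-0.035,0],[0,0,0]],[-1,[-0.06,-0.025,0],[0,0,0]],[-1,[0,0,0],[0,0,0]]]'
python3 - <<'E'
from go import *
rel((530,-288,150),-3.8)
f=viewer.grab_frame('wrist');cv2.imwrite('pics/w1.png',f['image'][:,:,::-1])
print(proj(f,(530,-288,104)),proj(f,(530,-288,68)))
np.save('w1.npy',{k:f[k] for k in f if k!='image'},allow_pickle=True)
E
```

```text
time_s: 3.35
tcp_pos: [537.1, -278.9, 238.8]
tcp_rot: [[0.065, 0.998, -0.001], [0.998, -0.065, -0.001], [-0.001, -0.0, -1.0]]
contact_force: [-0.0, 0.3, -0.1]
width: 88.5
finger_force: 0.0
t 3.35 tcp [ 537.1 -278.9  238.8] w 88.5 F [-0.   0.3 -0.1] 
 shift/0.4m now-frame [-0.0236 -0.0161  0.2221] target-frame [-0.0238 -0.0162  0.2221] turn/2 [-0.0002  0.0005  0.0005]
[251.60957594 191.31387236] [252.3565409  183.63291394]
```

View pics/w1.png

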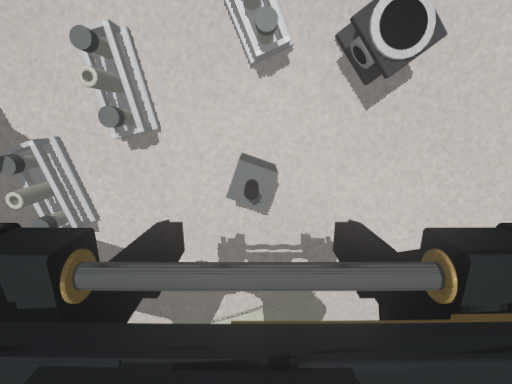

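The cap appears at (251,189) in the wrist view, which agrees with the triangulated swab position to within about 1-2 mm. I can descend and grasp.

```bash
python3 -m pendant '[[-1,[-0.0238,-0.0162,0.04],[0,0,0]],[-1,[0,0,0.09],[0,0,0]],[-1,[0,0,0.1],[0,0,0]],[-1,[0,0,0.09],[0,0,0]],[-1,[0,0,0.06],[0,0,0]],[-1,[0,0,0.035],[0,0,0]],[-1,[0,0,0],[0,0,0]],[1,[0,0,0],[0,0,0]],[1,[0,0,0],[0,0,0]],[1,[0,0,0],[0,0,0]],[1,[0,0,0],[0,0,0]],[1,[0,0,0],[0,0,0]],[1,[0,0,0],[0,0,0]],[1,[0,0,0],[0,0,0]],[1,[0,0,0],[0,0,0]],[1,[0,0,0],[0,0,0]]]'
```

```text
time_s: 5.0
tcp_pos: [531.6, -285.9, 72.6]
tcp_rot: [[0.062, 0.998, -0.0], [0.998, -0.062, 0.0], [0.0, -0.0, -1.0]]
contact_force: [-2.9, -0.4, 2.8]
width: 18.2
finger_force: 1.6
```

```bash
python3 -m pendant '[[1,[0,0,0],[0,0,0]],[1,[0,0,0],[0,0,0]],[1,[0,0,0],[0,0,0]],[1,[0,0,0],[0,0,0]]]'; python3 -c "
from go import *
rel((530,-288,72),-3.8)"
```

```text
time_s: 5.4
tcp_pos: [530.5, -285.8, 72.7]
tcp_rot: [[0.062, 0.998, -0.002], [0.998, -0.062, 0.001], [0.0, -0.002, -1.0]]
contact_force: [-5.7, -0.4, 4.3]
width: 14.8
finger_force: 30.0
t 5.4 tcp [ 530.5 -285.8   72.7] w 14.8 F [-5.7 -0.4  4.3] 
 shift/0.4m now-frame [-0.0057 -0.001   0.0017] target-frame [-0.0057 -0.001   0.0017] turn/2 [-0.0012 -0.0002  0.0022]
```

```bash
python3 -m pendant '[[1,[0,0,-0.03],[0,0,0]],[1,[0,0,-0.06],[0,0,0]],[1,[0,0,-0.08],[0,0,0]],[1,[0,0,-0.08],[0,0,0]],[1,[0,0,-0.04],[0,0,0]],[1,[0,0,0],[0,0,0]],[1,[0,0,0],[0,0,0]]]'; python3 - <<'E'
from go import *
rel((544,-71.5,185),-3.8)
s=viewer.grab_frame('scene')
p=monitor.get_state()['tcp_pos'];print(proj(s,p))
x,y=[int(v) for v in proj(s,p)]
a=s['image'][y-40:y+60,x-60:x+70,::-1]
cv2.imwrite('pics/s2.png',cv2.convertScaleAbs(cv2.resize(a,None,fx=6,fy=6,interpolation=cv2.INTER_CUBIC),alpha=1.6));print('off',x-60,y-40)
E
```

```text
time_s: 6.1
tcp_pos: [531.7, -285.7, 188.3]
tcp_rot: [[0.062, 0.998, 0.0], [0.998, -0.062, 0.0], [0.0, 0.0, -1.0]]
contact_force: [-0.7, 0.6, -0.4]
width: 14.8
finger_force: 30.0
t 6.1 tcp [ 531.7 -285.7  188.3] w 14.8 F [-0.7  0.6 -0.4] 
 shift/0.4m now-frame [ 0.5365 -0.0024  0.0082] target-frame [ 0.5365 -0.0047  0.0082] turn/2 [ 0.0001 -0.      0.0022]
[ 97.81033671 221.87067486]
off 37 181
```

View pics/s2.png

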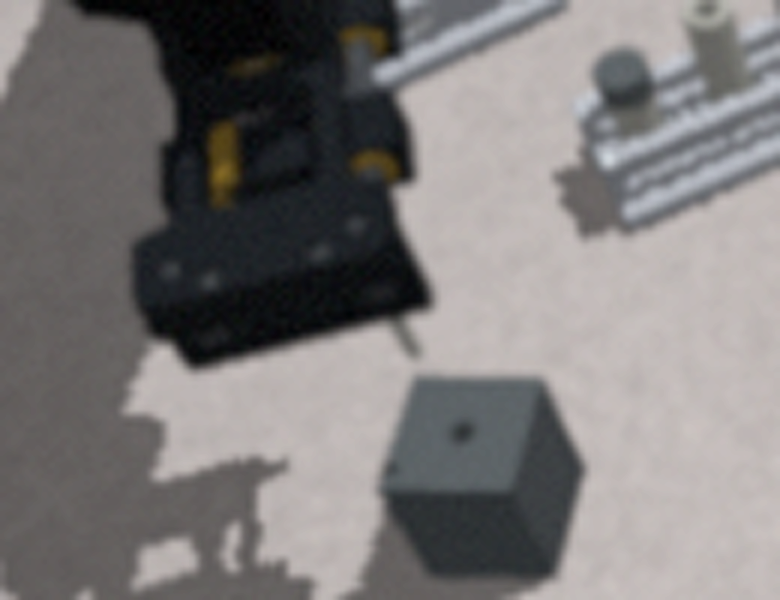

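The picture shows the swab held, with the rod tip at crop pixel (418,353). The empty stand hole is at (462,432).

```bash
python3 - <<'E'
from go import *
s=viewer.grab_frame('scene');C=lambda p:cp((37,181),6,p)
print('hole',onz(s,C((462,432)),68),'tip',onz(s,C((418,353)),124),'rod upper',onz(s,C((395,318)),150))
for x in ((531.7,-288.5,124),(531.7,-288.5,184)): print((proj(s,x)-[37,181]+.5)*6-.5)
print('mouth here',onz(s,C((709,8)),84), 'target crop',[((proj(s,(544,-71.5,84))))])
E
```

```text
hole [ 528.87735492 -287.70267845   68.        ] tip [ 530.64459    -287.48701141  124.        ] rod upper [ 533.34213519 -287.9327142   150.        ]
[415.50363443 356.2159776 ]
[361.01754487 257.68071782]
mouth here [ 366.39268159 -154.43735742   84.        ] target crop [array([206.27323469, 223.45688924])]
```

```bash
python3 -m pendant '[[1,[0.04,0,0],[0,0,0]],[1,[0.08,0,0],[0,0,0]],[1,[0.11,0,0],[0,0,0]],[1,[0.11,0,0],[0,0,0]],[1,[0.1,0,0],[0,0,0]],[1,[0.07,-0.001,0],[0,0,0]],[1,[0.032,0,0],[0,0,0]],[1,[0,0,0.04],[0,0,0]],[1,[0,0,0.04],[0,0,0]],[1,[0,0,0],[0,0,0]],[1,[0,0,0],[0,0,0]]]'; python3 - <<'E'
from go import *
rel((544.6,-69.4,156),-3.5)
s=viewer.grab_frame('scene')
x,y=188+18,222
a=s['image'][y-35:y+25,x-40:x+40,::-1]
cv2.imwrite('pics/s3.png',cv2.convertScaleAbs(cv2.resize(a,None,fx=9,fy=9,interpolation=cv2.INTER_CUBIC),alpha=1.7));print('off',x-40,y-35)
E
```

```text
time_s: 7.3
tcp_pos: [544.1, -69.5, 156.0]
tcp_rot: [[0.062, 0.998, -0.002], [0.998, -0.062, 0.0], [0.0, -0.002, -1.0]]
contact_force: [-0.4, -0.1, -0.1]
width: 15.0
finger_force: 30.0
t 7.3 tcp [544.1 -69.5 156. ] w 15.0 F [-0.4 -0.1 -0.1] 
 shift/0.4m now-frame [ 0.0004  0.0012 -0.0001] target-frame [ 0.0004  0.0012 -0.    ] turn/2 [-0.001  -0.0001 -0.0006]
off 166 187
```

View pics/s3.png

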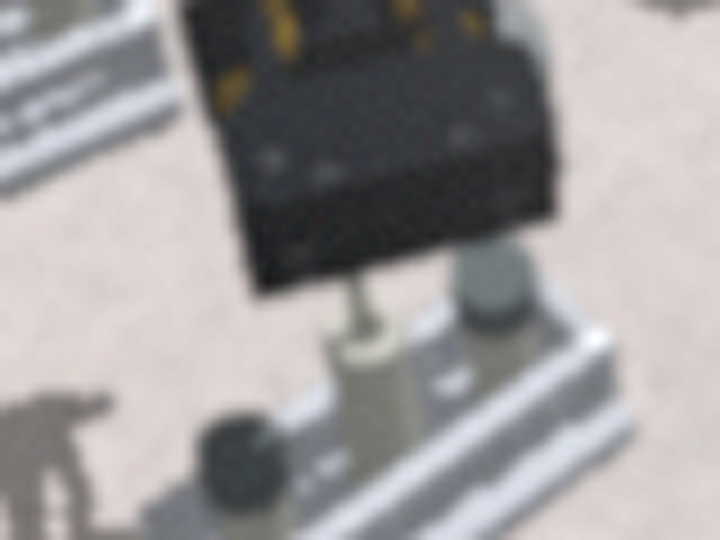

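The rod tip is in the mouth, at crop pixel (368,335). I lower gently and check the force.

```bash
python3 -m pendant '[[1,[0,0,0.015],[0,0,0]],[1,[0,0,0.015],[0,0,0]],[1,[0,0,0.015],[0,0,0]],[1,[0,0,0.015],[0,0,0]],[1,[0,0,0],[0,0,0]]]' ; python3 -m pendant '[[1,[0,0,0.015],[0,0,0]],[1,[0,0,0.015],[0,0,0]],[1,[0,0,0.015],[0,0,0]],[1,[0,0,0.015],[0,0,0]],[1,[0,0,0.015],[0,0,0]],[1,[0,0,0],[0,0,0]]]'
```

```text
time_s: 7.85
tcp_pos: [543.7, -69.4, 131.3]
tcp_rot: [[0.062, 0.998, -0.002], [0.998, -0.062, 0.0], [0.0, -0.002, -1.0]]
contact_force: [0.5, -0.7, -1.0]
width: 14.8
finger_force: 30.0
time_s: 8.45
tcp_pos: [543.8, -69.3, 101.4]
tcp_rot: [[0.062, 0.998, -0.002], [0.998, -0.062, 0.0], [0.0, -0.002, -1.0]]
contact_force: [-0.3, 0.4, -1.3]
width: 15.1
finger_force: 30.0
```

```bash
python3 -m pendant '[[1,[0,0,0.0125],[0,0,0]],[1,[0,0,0.0125],[0,0,0]],[1,[0,0,0],[0,0,0]]]' ; python3 -m pendant '[[1,[0,0,0.005],[0,0,0]],[1,[0,0,0.005],[0,0,0]],[1,[0,0,0],[0,0,0]]]'
```

```text
time_s: 8.75
tcp_pos: [544.2, -69.4, 91.9]
tcp_rot: [[0.062, 0.998, -0.001], [0.998, -0.062, 0.0], [0.0, -0.001, -1.0]]
contact_force: [-1.0, -0.8, 0.1]
width: 14.7
finger_force: 30.0
time_s: 9.05
tcp_pos: [544.9, -69.5, 88.8]
tcp_rot: [[0.062, 0.998, 0.0], [0.998, -0.062, -0.0], [-0.0, 0.0, -1.0]]
contact_force: [-0.7, 0.8, -0.5]
width: 14.8
finger_force: 30.0
```

```bash
python3 -m pendant '[[1,[0,0,0.003],[0,0,0]],[1,[0,0,0],[0,0,0]],[1,[0,0,0],[0,0,0]]]' ; python3 -m pendant '[[1,[0,0,0.003],[0,0,0]],[1,[0,0,0],[0,0,0]],[1,[0,0,0],[0,0,0]]]';  python3 -m pendant '[[1,[0,0,0.002],[0,0,0]],[1,[0,0,0],[0,0,0]],[1,[0,0,0],[0,0,0]]]'
```

```text
time_s: 9.35
tcp_pos: [544.9, -69.5, 88.6]
tcp_rot: [[0.062, 0.998, 0.0], [0.998, -0.062, -0.0], [-0.0, 0.0, -1.0]]
contact_force: [-3.4, 0.3, 5.9]
width: 15.3
finger_force: 30.0
time_s: 9.65
tcp_pos: [545.0, -69.6, 88.5]
tcp_rot: [[0.062, 0.998, 0.0], [0.998, -0.062, -0.0], [-0.0, 0.0, -1.0]]
contact_force: [-5.3, 0.3, 13.6]
width: 15.0
finger_force: 30.0
time_s: 9.95
tcp_pos: [545.0, -69.6, 88.5]
tcp_rot: [[0.062, 0.998, 0.0], [0.998, -0.062, -0.0], [-0.0, 0.0, -1.0]]
contact_force: [-8.2, 1.1, 18.2]
width: 14.9
finger_force: 30.0
```

Contact comes at TCP 88.5, where seating was predicted. I release and lift off.

```bash
python3 -m pendant '[[1,[0,0,-0.006],[0,0,0]],[-1,[0,0,0],[0,0,0]],[-1,[0,0,0],[0,0,0]],[-1,[0,0,0],[0,0,0]],[-1,[0,0,0],[0,0,0]],[-1,[0,0,0],[0,0,0]],[-1,[0,0,0],[0,0,0]]]' ; python3 -m pendant '[[-1,[0,0,-0.03],[0,0,0]],[-1,[0,0,-0.06],[0,0,0]],[-1,[0,0,-0.1],[0,0,0]],[-1,[0,0,-0.1],[0,0,0]],[-1,[0,0,-0.06],[0,0,0]],[-1,[0,0,0],[0,0,0]]]';python3 - <<'E'
from go import *
rel((461,206,230),-3.5)
s=viewer.grab_frame('scene');t=viewer.grab_frame('top')
a=s['image'][175:255,160:250,::-1];b=t['image'][130:210,250:340,::-1]
cv2.imwrite('pics/s4.png',cv2.convertScaleAbs(cv2.resize(np.hstack([a,b]),None,fx=4.4,fy=5*.88,interpolation=cv2.INTER_CUBIC),alpha=1.7))
E
```

```text
time_s: 10.65
tcp_pos: [544.7, -69.5, 87.7]
tcp_rot: [[0.062, 0.998, -0.0], [0.998, -0.062, 0.0], [0.0, -0.0, -1.0]]
contact_force: [-0.2, -0.4, -0.5]
width: 61.0
finger_force: 0.0
time_s: 11.25
tcp_pos: [547.9, -70.0, 234.0]
tcp_rot: [[0.062, 0.998, 0.01], [0.998, -0.062, -0.002], [-0.001, 0.01, -1.0]]
contact_force: [0.2, -0.6, 0.3]
width: 88.4
finger_force: 0.0
t 11.25 tcp [547.9 -70.  234. ] w 88.4 F [ 0.2 -0.6  0.3] 
 shift/0.4m now-frame [ 0.6753 -0.2596  0.0067] target-frame [ 0.6755 -0.2589  0.0101] turn/2 [ 0.0051  0.0005 -0.0005]
```

View pics/s4.png

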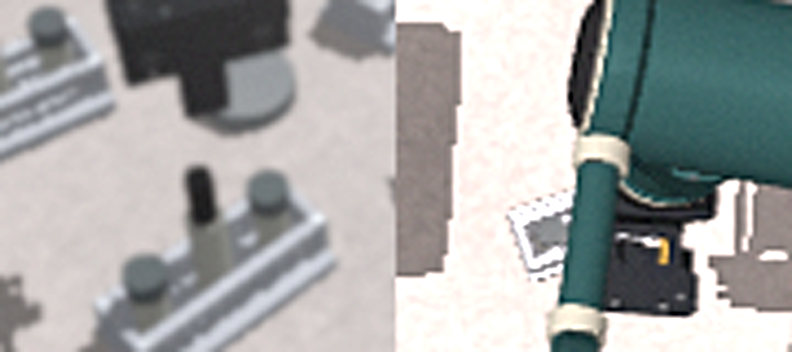

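The swab's cap sits on the vial rim at (203,220), upright. On to the lid bar.

```bash
python3 -m pendant '[[0.36,[0.04,-0.015,0],[0.005,0,0]],[0.36,[0.08,-0.03,0],[0,0,0]],[0.36,[0.11,-0.042,0],[0,0,0]],[0.36,[0.11,-0.042,0],[0,0,0]],[0.36,[0.11,-0.042,0],[0,0,0]],[0.36,[0.1,-0.04,0],[0,0,0]],[0.36,[0.08,-0.031,0.005],[0,0,0]],[0.36,[0.0455,-0.017,0.005],[0,0,0]],[0.36,[0,0,0],[0,0,0]],[0.36,[0,0,0],[0,0,0]]]';python3 - <<'E'
from go import *
rel((461,206,97),-3.5)
f=viewer.grab_frame('wrist');cv2.imwrite('pics/w5.png',cv2.convertScaleAbs(f['image'][:,:,::-1],alpha=1.3))
for p in ((464.5,262.1,115),(457.7,150.3,115),(461,206,115)):print(proj(f,p))
E
```

```text
time_s: 12.35
tcp_pos: [456.5, 206.8, 223.1]
tcp_rot: [[0.06, 0.998, -0.013], [0.998, -0.06, -0.001], [-0.002, -0.013, -1.0]]
contact_force: [0.6, -1.1, -0.4]
width: 27.8
finger_force: 0.0
t 12.35 tcp [456.5 206.8 223.1] w 27.8 F [ 0.6 -1.1 -0.4] 
 shift/0.4m now-frame [-0.0007  0.0155  0.3152] target-frame [-0.0013  0.0113  0.3154] turn/2 [-0.0066  0.0009  0.0005]
[264.11837403 129.97147305]
[263.40167053 242.13536263]
[263.65292546 189.35384864]
```

View pics/w5.png

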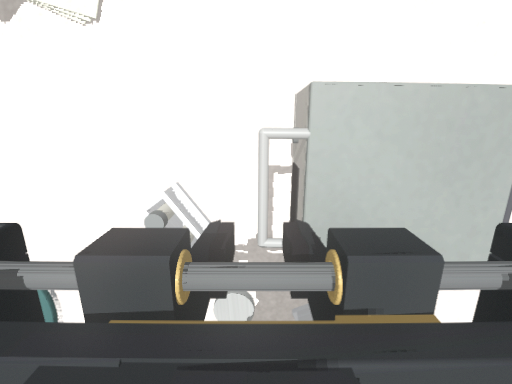

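The bar runs from (264,133) to (264,243), exactly where predicted and midway between the fingers. I descend and close on it.

```bash
python3 -m pendant '[[0.36,[0,0.008,0],[-0.0066,0,0]],[0.36,[0,0.0033,0.03],[0,0,0]],[0.36,[0,0,0.06],[0,0,0]],[0.36,[0,0,0.07],[0,0,0]],[0.36,[0,0,0.06],[0,0,0]],[0.36,[0,0,0.05],[0,0,0]],[0.36,[0,0,0.03],[0,0,0]],[0.36,[0,0,0.015],[0,0,0]],[0.36,[0,0,0],[0,0,0]]]';python3 -m pendant '[[1,[0,0,0],[0,0,0]],[1,[0,0,0],[0,0,0]],[1,[0,0,0],[0,0,0]],[1,[0,0,0],[0,0,0]],[1,[0,0,0],[0,0,0]],[1,[0,0,0],[0,0,0]],[1,[0,0,0],[0,0,0]]]'
python3 -c "
from go import *
rel((461,206,97),-3.5)"
```

```text
time_s: 13.3
tcp_pos: [462.6, 205.8, 98.1]
tcp_rot: [[0.063, 0.998, 0.002], [0.998, -0.063, -0.001], [-0.001, 0.002, -1.0]]
contact_force: [1.3, -0.4, 0.0]
width: 28.2
finger_force: 0.0
time_s: 14.0
tcp_pos: [459.3, 206.7, 98.8]
tcp_rot: [[0.063, 0.998, -0.004], [0.998, -0.063, 0.0], [-0.0, -0.004, -1.0]]
contact_force: [-10.1, 2.8, 3.9]
width: 8.6
finger_force: 30.0
t 14.0 tcp [459.3 206.7  98.8] w 8.6 F [-10.1   2.8   3.9] 
 shift/0.4m now-frame [-0.0015  0.0043  0.0045] target-frame [-0.0015  0.0043  0.0046] turn/2 [-0.002   0.0001 -0.0008]
```

```bash
python3 -m pendant '[[1,[0,-0.006,0],[0,0,0]],[1,[0,0.001,-0.026],[0,0,0]],[1,[0,0.0013,-0.026],[0,0,0]],[1,[0,0.003,-0.026],[0,0,0]],[1,[0,0.004,-0.026],[0,0,0]],[1,[0,0.005,-0.0255],[0,0,0]],[1,[0,0.006,-0.0255],[0,0,0]],[1,[0,0.0075,-0.025],[0,0,0]],[1,[0,0.008,-0.025],[0,0,0]],[1,[0,0,0],[0,0,0]],[1,[0,0,0],[0,0,0]]]'
python3 -c "
from go import *
a=np.radians(20);rel((459.3+.998*240*(1-np.cos(a)),206.7-.062*14.5,98.8+240*np.sin(a)),-3.5)"
```

```text
time_s: 15.1
tcp_pos: [473.1, 205.8, 181.8]
tcp_rot: [[0.062, 0.998, -0.0], [0.998, -0.062, 0.0], [0.0, -0.0, -1.0]]
contact_force: [-7.4, 2.5, -0.9]
width: 9.0
finger_force: 30.0
t 15.1 tcp [473.1 205.8 181.8] w 9.0 F [-7.4  2.5 -0.9] 
 shift/0.4m now-frame [0.0002 0.0017 0.0024] target-frame [0.0002 0.0017 0.0024] turn/2 [-0.     -0.0002 -0.0007]
```

```bash
python3 -m pendant '[[1,[0,0.0085,-0.0245],[0,0,0]],[1,[0,0.0095,-0.024],[0,0,0]],[1,[0,0.0115,-0.0235],[0,0,0]],[1,[0,0.0115,-0.023],[0,0,0]],[1,[0,0.0135,-0.0225],[0,0,0]],[1,[0,0.0135,-0.022],[0,0,0]],[1,[0,0.016,-0.021],[0,0,0]],[1,[0,0.016,-0.0205],[0,0,0]],[1,[0,0.0175,-0.0195],[0,0,0]],[1,[0,0.0175,-0.019],[0,0,0]],[1,[0,0.019,-0.018],[0,0,0]],[1,[0,0.0195,-0.0175],[0,0,0]],[1,[0,0,0],[0,0,0]],[1,[0,0,0],[0,0,0]],[1,[0,0,0],[0,0,0]]]'
python3 - <<'E'
from go import *
a=np.radians(50);rel((459.3+.998*240*(1-np.cos(a)),206.7-.062*85.7,98.8+240*np.sin(a)),-3.5)
p=monitor.get_state()['tcp_pos'];print(np.degrees(np.arctan2(p[2]-98.8+0,459.3+240-p[0])),np.degrees(np.arctan2(p[2]+18.7-115,700-p[0])))
s=viewer.grab_frame('scene');t=viewer.grab_frame('top')
cv2.imwrite('pics/s6.png',cv2.convertScaleAbs(cv2.resize(s['image'][70:310,150:450,::-1],None,fx=2.4,fy=2.4,interpolation=cv2.INTER_CUBIC),alpha=1.5))
E
```

```text
time_s: 16.6
tcp_pos: [542.3, 201.1, 285.7]
tcp_rot: [[0.062, 0.998, 0.001], [0.998, -0.062, -0.0], [-0.0, 0.001, -1.0]]
contact_force: [-10.0, 1.5, 4.5]
width: 8.8
finger_force: 30.0
t 16.6 tcp [542.3 201.1 285.7] w 8.8 F [-10.    1.5   4.5] 
 shift/0.4m now-frame [0.0012 0.0064 0.0077] target-frame [0.0012 0.0064 0.0077] turn/2 [ 0.0007  0.0001 -0.0005]
49.96778754547069 50.21699768160364
```

View pics/s6.png

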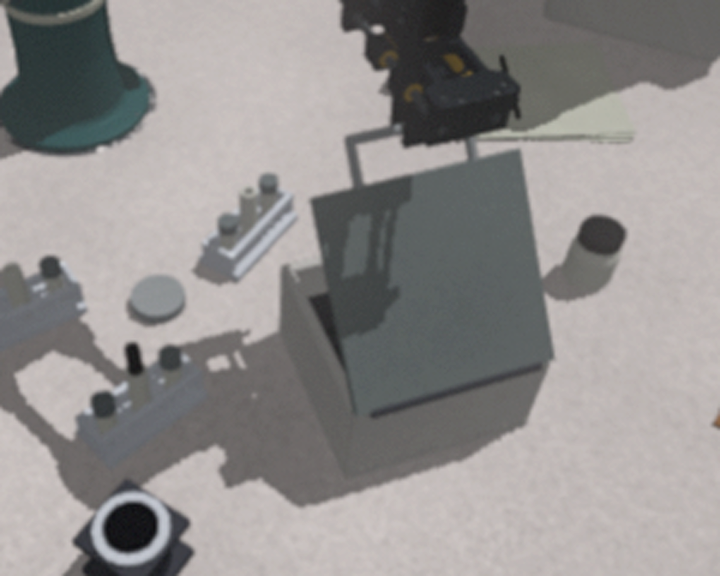

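The lid stands open in the gripper and the bystanders look untouched. I estimate the lid angle from its corner pixels: front (312,197) and (520,150), rear (358,413) and (552,357).

```bash
python3 - <<'E'
from go import *
from scipy.optimize import least_squares
t=viewer.grab_frame('top');s=viewer.grab_frame('scene')
S=lambda p:cp((150,70),2.4,p);T2=lambda p:cp((180,120),5,p);B=lambda p:cp((262,145),5,p)
def P(q,a,r,w,h):
    x,y,th=q; X=np.array([np.cos(th),np.sin(th),0]);Y=np.array([-np.sin(th),np.cos(th),0]);Z=np.array([0,0,1.])
    return np.array([x,y,115])+Y*w-X*(r*np.cos(a)-h*np.sin(a))+Z*(r*np.sin(a)+h*np.cos(a))
obs=[(s,1,200,-100,5,S((312,197))),(s,1,200,100,5,S((520,150))),(s,1,0,-100,5,S((358,413))),(s,1,0,100,5,S((552,357))),
(t,0,200,100,5,T2((20,332))),(t,0,200,-100,5,T2((322,355))),(t,0,0,100,5,T2((48,35))),(t,0,0,-100,5,T2((347,57))),
(t,0,240,52,0,T2((78,402))),(t,0,240,-52,0,T2((250,414))),(s,0,240,52,0,B((280,45))),(s,0,240,-52,0,B((80,98)))]
f=lambda v:np.concatenate([proj(o[0],P(v[:3],v[3]*o[1],*o[2:5]))-o[5] for o in obs])
r=least_squares(f,[700,191,-.06,.87],loss='soft_l1');print(r.x,np.degrees(r.x[2:]),f(r.x).round(1).reshape(-1,2).tolist())
p=monitor.get_state()['tcp_pos'];print(p)
E
```

```text
[ 6.99192485e+02  1.89120807e+02 -6.84970956e-02  8.60162854e-01] [-3.92459448 49.28370125] [[-0.6, 0.6], [0.2, -0.9], [-1.0, 2.2], [1.3, 1.5], [-1.0, 0.8], [-0.0, 0.9], [-1.0, -0.2], [-0.2, -0.2], [1.3, 0.3], [-1.3, 0.3], [-2.2, 0.7], [0.6, -0.8]]
[542.21007904 201.0752398  285.68241561]
```

```bash
python3 -m pendant '[[1,[0,0.002,-0.0025],[0,0,0]],[1,[0,0,0],[0,0,0]],[1,[0,0,0],[0,0,0]],[1,[0,0,0],[0,0,0]],[1,[0,0,0],[0,0,0]],[1,[0,0,0],[0,0,0]],[1,[0,0,0],[0,0,0]],[1,[0,0,0],[0,0,0]],[1,[0,0,0],[0,0,0]]]' && python3 -c "
from cell import bot
print(bot.sign_off())"
```

```text
time_s: 17.7
tcp_pos: [543.1, 201.0, 286.5]
tcp_rot: [[0.062, 0.998, 0.002], [0.998, -0.062, -0.0], [-0.0, 0.002, -1.0]]
contact_force: [-8.9, 0.2, 3.6]
width: 9.1
finger_force: 30.0
the job is handed in; nothing more can be done
None
```

The swab is seated in the open vial and released, the gripper is holding the lid open at about 50° (49.3° by camera and 50° by arm position before a last nudge of about 0.3°), and the job was handed in at 17.7 s.

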